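# Open the child-safe plant-feed bottle in its one-handed clamp

### The job

Open the square plant-feed bottle that stands in the wooden one-handed clamp: first throw the clamp's lever clockwise all the way over until it clicks into the marked notch, so that the jaws grip the bottle, then press the push-and-turn safety cap fully down, twist it anticlockwise while it is held down, and lift it off. Finish while still holding the cap in the gripper, level and straight above the open bottle, clearly off it (about 5 to 12 cm of air between the bottle's mouth and the cap); do not put it down or let go, leave the bottle upright in the clamp with the lever in its notch, and do not disturb the tumbler, the spectacles or the potted plant.

Things in the scene. Friction and masses are not known exactly. Their poses are not given: they have to be found in the camera images.
- stand: pale wooden clamp stand, fixed to the table. Origin: on the table under the centre of the bottle bay. Base 15 mm thick, reaching 205 mm to +y. Fixed jaw at the bay's -y side, moving jaw at +y (tops 75 mm above the table, 70 mm long in x, 69 mm apart when open); the lever, further to +y, closes them on the bottle
- lever_pivot (a point): point on the lever's vertical pivot axis, 45 mm above the table, 110 mm to +y of the stand's origin. At joint value q the lever's arm points from here along (cos a, sin a) in the stand's frame, a = 2.88 - q
- lever (a joint): level-swinging lever, steel arm 12 mm thick, 45 mm above the table. 0 = open (starts 0 to 0.3), grows clockwise from above; in the notch (dark-marked gap in the aluminium quadrant below) from 1.19 to its end stop 1.31 rad. Light friction; at 0.98 to 1.22 rad a sprung roller must be passed (about 6 N at the knob); then it stays, settling at about 1.21. Past about 1 rad the jaws squeeze the bottle
- lever_knob (a point): centre of the top of the lever's upright dark wooden knob, 100 mm from the pivot axis; a round post 18 mm in diameter, from 47 mm to 105 mm above the table (this point at 105 mm); can be pinched from above from any side, and turns within the fingers
- bottle: loose grey square bottle 62 x 62 x 100 mm, 0.3 to 0.65 kg, standing in the clamp; origin at the centre of its underside (15 mm above the table), z up. Short neck above the 100 mm shoulder, hidden by the cap.
- bottle_mouth (a point): centre of the top of the bottle's neck, 117 mm above the bottle's underside (the sprung inner seal stands up to 13 mm higher when the cap is off)
- cap: loose white push-and-turn cap, 40 g, origin at the centre of its underside, z up. Bottom flange 66 mm in diameter, 6 mm thick; above it a knurled round grip 50 mm in diameter up to 38 mm. Gripped at its sides with the fingertips just over the flange, the flange takes the push. Starts locked, its underside 6.5 mm above the bottle's shoulder, its x axis along the bottle's
- cap_top (a point): centre of the cap's top, 38 mm above its underside. A spring lifts the cap; it turns only once pressed down 4 mm or more (about 8 N; bottoms at 6.5 mm, 10 N). Kept down it turns anticlockwise from above; from about 0.85 rad it is free and lifts straight off (turn about 0.98 rad; end stop about 1.06)
- tumbler: clear empty drinking glass, 76 mm in diameter, 95 mm high, on a wooden coaster 110 mm in diameter; origin at the centre of its underside; leave alone
- spectacles: spectacles with dark frame, 130 mm wide, lying on the magazine; origin between the lenses at the underside; leave alone
- plant: small potted green plant, terracotta pot 104 mm in diameter and 85 mm high, leaves about 200 mm across and up to 200 mm high; origin at the centre of the pot's underside; leave alone

How it is judged (in metres and radians):
On the way, in this order (a step that is already met when the one before it is completed fails the run):
1. the lever is thrown into its notch, the cap still on and locked (value of joint lever above 1.14 rad and z of cap in the frame of bottle below 0.11 m and angle between the x axis of cap and the x axis of bottle, either way round below 0.3 rad), for 0.2 s.
2. the cap is pressed down by at least about 3.5 mm (z of cap in the frame of bottle below 0.103 m and value of joint lever above 1.14 rad), for 0.05 s.
3. the cap is twisted round while still down on the bottle (angle between the x axis of cap and the x axis of bottle, either way round above 0.7 rad and z of cap in the frame of bottle below 0.108 m and horizontal distance between cap and bottle below 0.006 m), for 0.05 s.
At the end, for the whole second after the job is handed in: The fingers hold the cap, at rest and level within 0.3 rad, 3 to 16 cm above the bottle's mouth and within 3 cm of straight above it, touching neither bottle nor stand; the lever is in its notch (joint above 1.14 rad) and the bottle stands upright (within 0.1 rad), down in the clamp (z of cap in the frame of bottle_mouth between 0.03 and 0.16 m and horizontal distance between cap and bottle_mouth below 0.03 m and angle between cap's own z axis and vertical below 0.3 rad and linear speed of each of cap, bottle below 0.03 m/s and contact force between the fingers and cap above 1 N and contact force between cap and bottle below 0.1 N and contact force between cap and stand below 0.1 N and value of joint lever above 1.14 rad and angle between bottle's own z axis and vertical below 0.1 rad and distance between bottle and stand below 0.026 m); the arm keeps its last pose, push and grip.
It fails at once if the tumbler is disturbed (distance of tumbler from where it was at the start of the episode above 0.02 m or angle between tumbler's own z axis and vertical above 0.3 rad).
It fails at once if the spectacles are disturbed (distance of spectacles from where it was at the start of the episode above 0.02 m).
It fails at once if the plant is disturbed (distance of plant from where it was at the start of the episode above 0.02 m or angle between plant's own z axis and vertical above 0.3 rad).
It fails at once if the bottle is tipped or pulled out of the clamp (angle between bottle's own z axis and vertical above 0.35 rad or z of bottle in the frame of stand above 0.04 m).
It also fails if it takes over 54 s, if anything falls off the work surface, if the arm or the gripper's body presses on something with over 40 N, if the wrist force passes 120 N, or if a joint passes its speed limit or range.

### The arm

A 6-joint arm with a two-finger parallel gripper is mounted at the origin on the work surface. World frame = base frame: x ahead of the robot, y to its left, z up, the work surface at z = 0. Lengths are in m, angles in degrees, forces in N, time in s.
With the tool pointing down it reaches from about 0.25 to 0.775 m from the base axis. Payload 4 kg.
Tool frame: the origin (TCP) lies midway between the tips of the shut fingers; the grasp point (between the pads) lies 19 mm behind it (arm.grip_point_offset is the distance from the TCP to the grasp point, in m); z points along the fingers, y is the line along which they close (so a half turn about z gives the same grasp; the last joint's range is limited). The gripper opens to 94 mm and grips with 3 to 60 N. Pads are 16 mm wide; open, the fingers measure 119 mm over their backs; the gripper's body (75 mm by 177 mm) begins 78 mm behind the grasp point.
Start: joints at [62.733, 4.996, 78.535, -0, 96.463, -5.907], TCP at [0.2, 0.512, 0.206] pointing down, gripper open.
Joint ranges: [-177.83, 177.83], [-43.37, 116.18], [15.69, 146.23], [-61.86, 241.86], [9.47, 152.12], [-147.06, 147.06]. Speed limits (degrees/s): [159.86, 159.86, 180, 180, 180, 180].

### API

Orientations are given as [roll, pitch, yaw] about the fixed x, y, z axes, in that order (R = Rz(yaw) Ry(pitch) Rx(roll)).
In Python, from bench import arm, claw, cams, workorder gives the robot as it stands. Calls block until the motion is done:
- arm.move_ptp(position, orientation): joint-space move of the TCP to a pose.
- arm.servo_line(position, ori=None, max_speed=0.15, contact_N=None): straight line of the TCP; ori=None keeps the orientation; max_speed is the mean speed in m/s. With contact_N (N) it stops when the force on the tool has changed by that much, and returns True; else False.
- arm.move_j(angles): joint-space move.
- claw.move_gripper(opening, force=None): finger opening in m; force is the grip in N (None keeps the last); returns when the fingers have stopped.
- arm.pause(seconds).
- arm.ik(position, orientation): joint angles nearest the present ones, or None.
- arm.state(): the state.
- cams.capture(name): name is "scene" or "top" or "wrist"; returns a dict with "frame" (480x640x3 uint8, blue, green, red), "fx", "fy", "cx", "cy" (pixels), "origin" and "attitude" of the camera in the world. Camera axes: x right, y down, z forward; pixel columns grow to the right and rows downward; lengths in m; the calibration is good to about 2 mm. The wrist camera is an equidistant fisheye: a pixel r from the principal point sees the ray r / f radians off the axis. A picture is of the moment at which its call begins. There is no depth.
A pose or a line that the arm cannot do raises arm.PlanningError and nothing moves.
- workorder.sign_off(): hands the job in; it is judged then, once.
The state is a dict: "time": time; "qpos": joint angles; "joint_velocities": joint speeds; "effort": joint torques, N m; "ee_pos": TCP position; "orientation": TCP orientation; "force": force on the tool from outside, world axes, zero at the start; "wrist_torque": the same for the moment, N m; "grip_width": finger opening in m; "gripper_force": force on a finger pad.
Only numpy, scipy, OpenCV 4.12 (cv2) and the standard library are available. Lean on these libraries where they do the work, as an engineer would, in place of code of your own. Each camera call takes 0.05 s, during which the arm holds its last target. There are 200 camera calls.

## Working session

There is one attempt and no reset: what is moved stays moved. The work goes in short steps, each a Python script; the robot and the scene stay as the last script left them, time stands still between calls to the robot, and variables do not carry over. Pictures are saved under pics/ and viewed, at most 10 in all, crops included, and the job is handed in when it is done.

```bash
mkdir -p pics; ls
cat > h.py <<'E'
import numpy as np, cv2
from bench import arm, claw, cams, workorder
from scipy.spatial.transform import Rotation as R
def cap(n,f):
    c=cams.capture(n); cv2.imwrite('pics/'+f,c['frame']); return c
E
python3 - <<'E'
from h import *
import pickle
d={}
for n in ['scene','top']:
    c=cap(n,n+'0.png'); d[n]=c
    print(n,c['fx'],c['fy'],c['cx'],c['cy'],c['origin'],c['attitude'])
pickle.dump(d,open('c0.pkl','wb'))
print(arm.state())
E
```

```text
pics
scene 602.2246358929777 602.2246358929777 318.3457715368029 254.44362133216714 [1.11164838 0.56601858 1.19569026] [-142.35541541    0.94998566  129.39299924]
top 566.0469200253249 566.0469200253249 321.8378082050059 237.93472589159728 [0.34877162 0.02358281 1.66496617] [-174.46604813   -1.17440023  -89.98514718]
{'time': 0.1, 'qpos': array([ 6.27341254e+01,  5.03444169e+00,  7.86135307e+01, -1.65765179e-03,
        9.64619656e+01, -5.90698337e+00]), 'joint_velocities': array([-0.03530772, -0.06305852, -0.19550653, -0.06613379, -0.05476296,
       -0.01756844]), 'effort': array([ 2.63922710e-03, -3.41249228e+01, -3.03304410e+01,  7.19660986e-02,
        3.03950545e-02, -9.79895026e-05]), 'ee_pos': array([0.20010711, 0.51179401, 0.20444796]), 'orientation': array([-1.79890476e+02, -9.67539948e-03,  1.58640915e+02]), 'force': array([-0.76619993, -0.28293866, -0.19523856]), 'wrist_torque': array([-0.00832085, -0.00010227,  0.02032929]), 'gripper_force': 0.0, 'grip_width': 0.0941185946441409}
```

View pics/scene0.png

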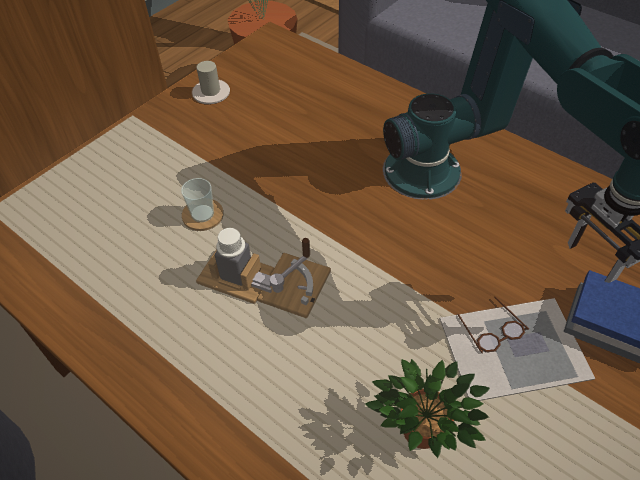

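View pics/top0.png

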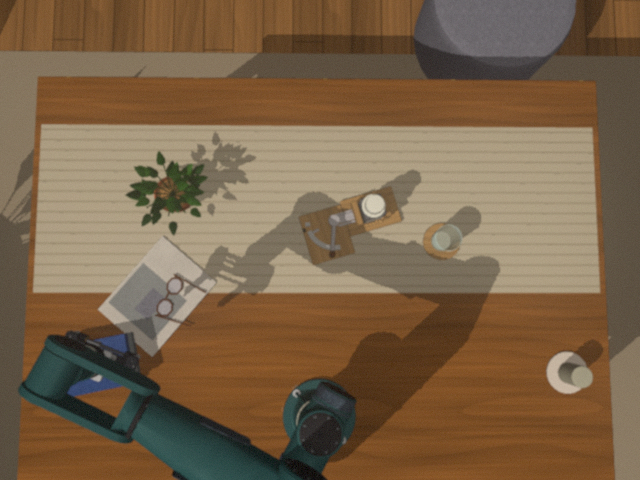

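The scene view shows the cap at about (230,238), the pivot at (277,281) and the knob at (305,247). In the top view the cap is at (373,206), the knob at (332,254) and the tumbler at (445,238). I'll take enlarged crops to pin these down.

Run:
```python
import cv2,numpy as np
a=cv2.imread('pics/scene0.png')[220:320,190:340]; b=cv2.imread('pics/top0.png')[175:275,290:410]
a=cv2.resize(a,None,fx=5,fy=5,interpolation=cv2.INTER_CUBIC); b=cv2.resize(b,None,fx=6,fy=6,interpolation=cv2.INTER_CUBIC)
cv2.imwrite('pics/a.png',a); cv2.imwrite('pics/b.png',b)
```

```text
(no output)
```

View pics/a.png

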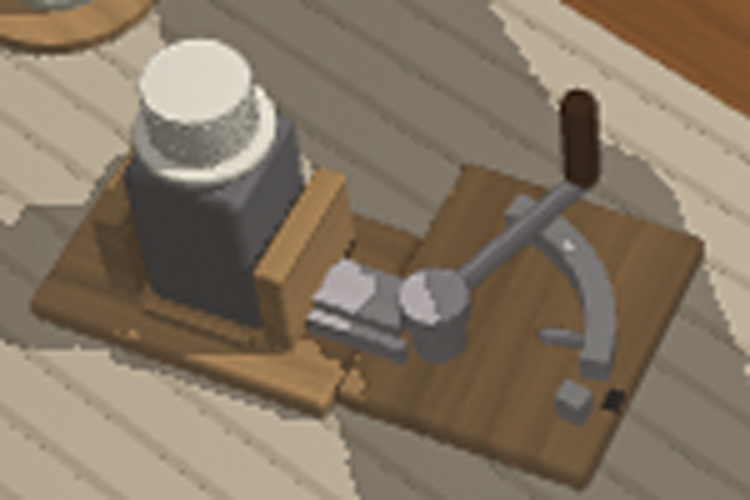

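View pics/b.png

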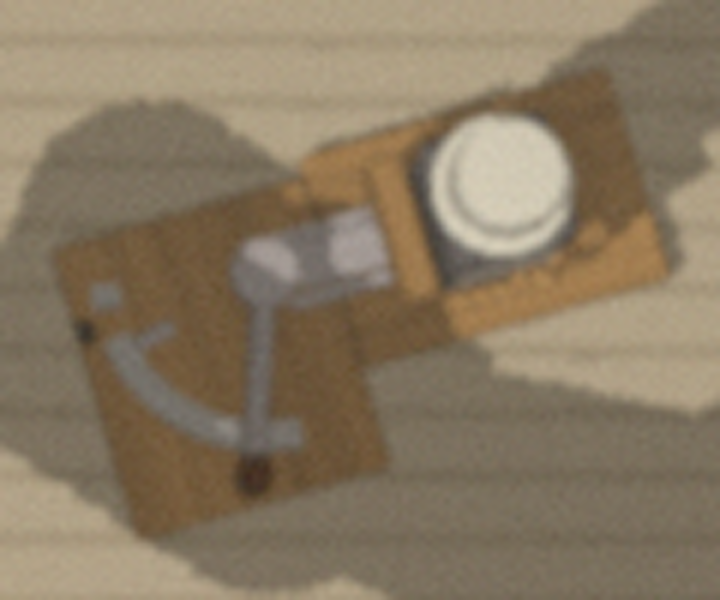

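Crop a (5x) shows the cap top centre at (197,81) and the knob top at (579,97). Crop b (6x) shows the cap top at (505,180), the knob at (253,474), and base corners at (52,248), (150,538), (385,465), (606,68) and (668,270). Next I triangulate these.

```bash
cat >> h.py <<'E'
def ray(c,u,v):
    d=np.array([(u-c['cx'])/c['fx'],(v-c['cy'])/c['fy'],1.])
    d=R.from_euler('xyz',c['attitude'],degrees=True).apply(d)
    return np.array(c['origin']),d/np.linalg.norm(d)
def plane(c,u,v,z):
    o,d=ray(c,u,v); return o+d*(z-o[2])/d[2]
def tri(a,b):
    (o,d),(p,e)=a,b
    s=np.linalg.lstsq(np.c_[d,-e],p-o,rcond=None)[0]
    x,y=o+s[0]*d,p+s[1]*e; return (x+y)/2,np.linalg.norm(x-y)
A=lambda u,v:((u+.5)/5-.5+190,(v+.5)/5-.5+220)
B=lambda u,v:((u+.5)/6-.5+290,(v+.5)/6-.5+175)
E
python3 - <<'E'
from h import *
import pickle
np.set_printoptions(precision=4,suppress=True)
d=pickle.load(open('c0.pkl','rb')); s,t=d['scene'],d['top']
for n,a,b,z in [('cap',(197,81),(505,180),.1595),('knob',(579,98),(253,474),.105)]:
    print(n,plane(s,*A(*a),z),plane(t,*B(*b),z),tri(ray(s,*A(*a)),ray(t,*B(*b))))
c=[plane(t,*B(*p),.015) for p in [(52,248),(150,538),(385,465),(606,68),(668,270)]]
for p in c: print(p)
for i,j in [(0,1),(2,1),(3,4)]:
    v=c[j]-c[i]; print(np.degrees(np.arctan2(v[1],v[0])))
# scene corners base: left (35,305), bottom(585,487), right(703,243), wide-top (470,165)
c=[plane(s,*A(*p),.015) for p in [(585,484),(703,243),(470,165)]]
for p in c: print(p)
for i,j in [(0,1),(2,1)]:
    v=c[j]-c[i]; print(np.degrees(np.arctan2(v[1],v[0])))
for z in (.055,.06,.065): print('piv',plane(s,*A(434,296),z))
E
```

```text
cap [ 0.5888 -0.1438  0.1595] [ 0.5852 -0.1471  0.1595] (array([ 0.5861, -0.1476,  0.154 ]), np.float64(8.804060504068428e-05))
knob [ 0.457  -0.0341  0.105 ] [ 0.4566 -0.0358  0.105 ] (array([ 0.4564, -0.0354,  0.1034]), np.float64(0.0010662710336726874))
[0.5735 0.0591 0.015 ]
[0.4316 0.0109 0.015 ]
[ 0.4673 -0.1036  0.015 ]
[ 0.664  -0.2139  0.015 ]
[ 0.5635 -0.2433  0.015 ]
-161.2478314683589
107.33533255143483
-163.69684460372932
[0.5758 0.0658 0.015 ]
[0.4348 0.0222 0.015 ]
[ 0.4696 -0.0983  0.015 ]
-162.82517417272433
106.13241391718103
piv [ 0.5597 -0.0378  0.055 ]
piv [ 0.5621 -0.0352  0.06  ]
piv [ 0.5646 -0.0325  0.065 ]
```

```bash
cat >> h.py <<'E'
YAW=np.radians(17.0); PIV=np.array([.5567,-.0434])
def lev(q,z):
    w=2.88-q+YAW; p=PIV+.1*np.array([np.cos(w),np.sin(w)])
    return [p[0],p[1],z],[180,0,np.degrees(w)]
def st():
    s=arm.state(); print('t%.1f'%s['time'],s['ee_pos'].round(4),s['orientation'].round(1),'F',s['force'].round(1),'w%.4f g%.1f'%(s['grip_width'],s['gripper_force']),flush=True)
E
python3 - <<'E'
from h import *
print(lev(.12,.2), arm.ik(*lev(.12,.2)),arm.ik(*lev(1.25,.07)))
arm.servo_line([.2,.512,.3],max_speed=.3)
arm.move_ptp(*lev(.12,.22)); st()
claw.move_gripper(.06)
print(arm.servo_line(lev(.12,.068)[0],max_speed=.12,contact_N=6)); st()
claw.move_gripper(.0,force=8); st()
c=cap('scene','s1.png')
cv2.imwrite('pics/s1c.png',cv2.resize(c['frame'][180:320,190:370],None,fx=4,fy=4))
E
```

```text
([np.float64(0.45706007113534974), np.float64(-0.034921522787230645), 0.2], [180, 0, np.float64(175.1363514561072)]) [-11.46187642  -6.74145632  90.73644146   0.          96.00501486
 -96.59822787] [ -0.68848531   5.59302198  93.54866895   0.          80.85830907
 -21.08060592]
t2.8 [ 0.4572 -0.0343  0.22  ] [180.    0.  175.2] F [0.3 0.1 0.3] w0.0939 g0.0
False
t4.9 [ 0.4578 -0.0351  0.0689] [-1.800e+02  1.000e-01  1.751e+02] F [-0.  -0.5  1. ] w0.0602 g0.0
t5.6 [ 0.457 -0.035  0.068] [-180.    -0.   175.1] F [-0.7  0.3 -0.3] w0.0178 g8.0
```

View pics/s1c.png

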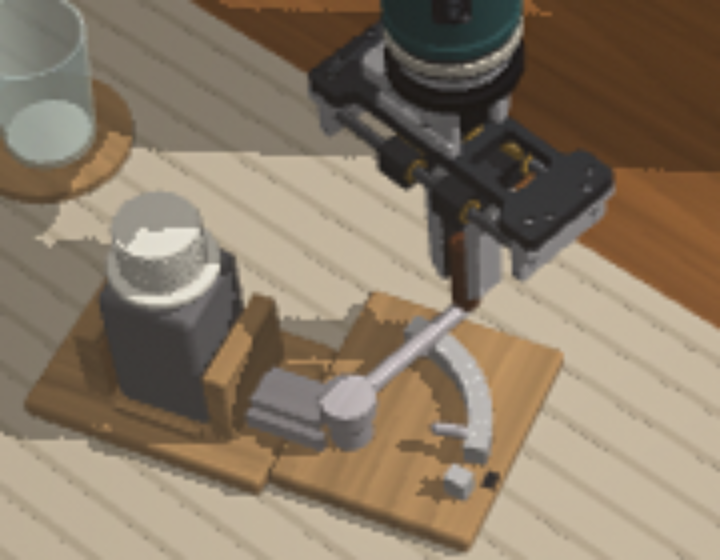

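The fingers hold the knob (about (465,270) in the crop) at a width of 17.8 mm. Next I swing the lever.

Run:
```python
from h import *
for q in [.3,.5,.7,.85,1.0,1.1,1.2,1.27]:
    p,o=lev(q,.068); arm.servo_line(p,o,max_speed=.08); st()
arm.pause(.3); st()
```

```text
t6.0 [ 0.46   -0.0171  0.068 ] [-180.   -0.  165.] F [-0.8  0.8  0.7] w0.0178 g8.0
t6.4 [0.4668 0.0014 0.068 ] [-1.800e+02 -1.000e-01  1.535e+02] F [-1.6  1.2  2. ] w0.0177 g8.0
t6.8 [0.4774 0.0185 0.0679] [-1.800e+02 -1.000e-01  1.421e+02] F [-4.4  2.3  2.6] w0.0177 g8.0
t7.2 [0.4876 0.0297 0.0679] [ 1.800e+02 -1.000e-01  1.335e+02] F [-3.6  4.   2.5] w0.0177 g8.0
t7.5 [0.4995 0.0393 0.0679] [ 1.800e+02 -1.000e-01  1.249e+02] F [-2.   5.   1.9] w0.0178 g8.0
t7.8 [0.5084 0.0444 0.0679] [ 1.799e+02 -1.000e-01  1.192e+02] F [-1.1  5.  -0.3] w0.0178 g8.0
t8.0 [0.5186 0.049  0.0678] [179.8  -0.  113.5] F [ 2.1  5.5 -3. ] w0.0178 g8.0
t8.3 [0.5226 0.0506 0.0677] [-179.9   -0.   109.5] F [-5.4  2.   1.4] w0.0178 g8.0
t8.6 [0.5225 0.0504 0.0677] [-179.9   -0.   109.5] F [-3.8  2.5  2. ] w0.0178 g8.0
```

Run:
```python
from h import *
p,o=lev(1.31,.068); arm.servo_line(p,o,max_speed=.05); st()
claw.move_gripper(.06); st()
arm.servo_line([p[0],p[1],.20],max_speed=.25); 
import pickle
arm.servo_line([.47,.0,.3],max_speed=.3); st()
d={n:cap(n,n+'2.png') for n in ['scene','top']}; pickle.dump(d,open('c2.pkl','wb'))
a=cv2.resize(d['scene']['frame'][220:320,190:340],None,fx=5,fy=5,interpolation=cv2.INTER_CUBIC)
cv2.imwrite('pics/a2.png',a)
```

```text
t8.8 [0.5254 0.0514 0.0676] [-179.7   -0.   107.2] F [-6.7  1.9  3.8] w0.0177 g8.0
t9.6 [0.5277 0.0522 0.068 ] [180.   0. 107.] F [-0.6 -0.3  0.5] w0.0601 g0.0
t10.9 [4.698e-01 2.000e-04 2.977e-01] [-1.799e+02 -1.000e-01  1.069e+02] F [ 0.1 -0.1 -0.4] w0.0598 g0.0
```

View pics/a2.png

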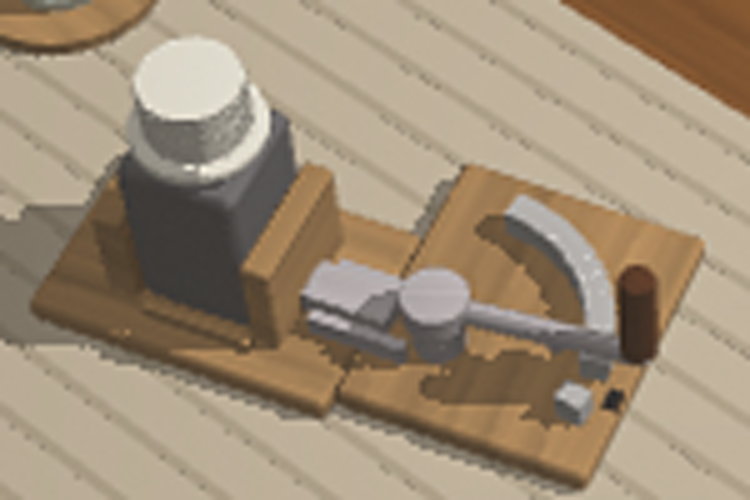

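The knob top is now at (637,274) in the crop, and the arm looks to be still at the quadrant's end, short of the dark mark at (612,400). The cap top is at (190,78).

Run:
```python
from h import *
import pickle
np.set_printoptions(precision=4,suppress=True)
d=pickle.load(open('c2.pkl','rb')); s,t=d['scene'],d['top']
for n,a,z in [('knob',(637,274),.105),('cap',(190,76),.1595),('mark',(612,400),.015),('quadend',(595,365),.03),('piv',(434,298),.055)]: print(n,plane(s,*A(*a),z))
k=plane(s,*A(637,274),.105)[:2]-PIV
print(np.linalg.norm(k),2.88-(np.arctan2(k[1],k[0])-YAW))
m=plane(s,*A(612,400),.015)[:2]-PIV
print(np.linalg.norm(m),2.88-(np.arctan2(m[1],m[0])-YAW))
b=t['frame'][175:275,290:410]
cv2.imwrite('pics/b2.png',cv2.resize(b,None,fx=6,fy=6,interpolation=cv2.INTER_CUBIC))
```

```text
knob [0.5182 0.0514 0.105 ]
cap [ 0.5887 -0.1483  0.1595]
mark [0.5326 0.046  0.015 ]
quadend [0.53   0.0339 0.03  ]
piv [ 0.5606 -0.0371  0.055 ]
0.10230752812859562 1.2200557134207195
0.09255430717043782 1.3429479109646503
```

View pics/b2.png

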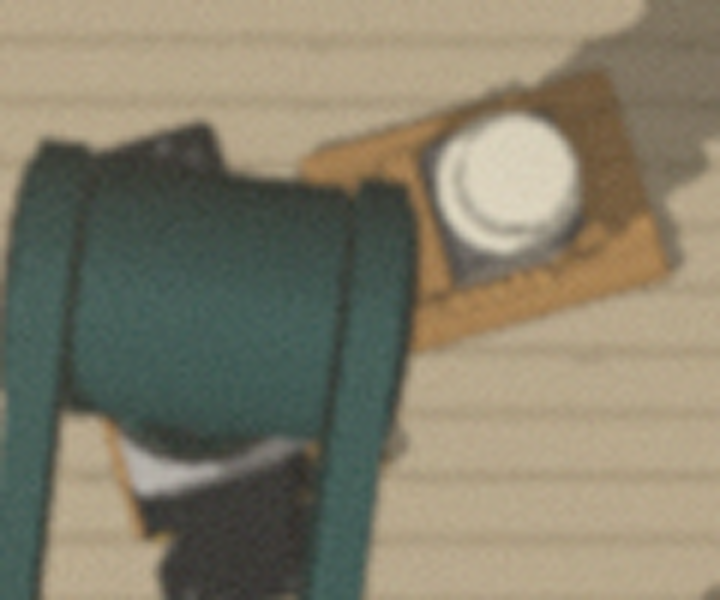

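Run:
```python
from h import *
p,o=lev(1.22,.2); arm.move_ptp(p,o)
arm.servo_line(lev(1.22,.068)[0],max_speed=.2,contact_N=8)
claw.move_gripper(0,force=8); st()
def q():
    k=arm.state()['ee_pos'][:2]-PIV; return np.linalg.norm(k).round(4),(2.88-(np.arctan2(k[1],k[0])-YAW)).round(3)
print(q())
for a in [1.25,1.28,1.31,1.34,1.37,1.40]:
    p,o=lev(a,.068); arm.servo_line(p,max_speed=.05); st(); print(a,q())
    if np.linalg.norm(arm.state()['force'][:2])>16: break
```

```text
t13.1 [0.5193 0.0494 0.0681] [180.   -0.  112.1] F [0.6 0.6 0.1] w0.0177 g8.0
(np.float64(0.1), np.float64(1.222))
t13.3 [0.521  0.0502 0.0679] [-179.9   -0.   112.1] F [-3.5 -1.5  3.7] w0.0176 g8.0
1.25 (np.float64(0.1002), np.float64(1.242))
t13.6 [0.5235 0.0514 0.0679] [-1.798e+02 -1.000e-01  1.121e+02] F [-5.5 -0.1  3.5] w0.0182 g8.0
1.28 (np.float64(0.1005), np.float64(1.269))
t13.8 [0.5256 0.0524 0.0679] [-1.798e+02 -1.000e-01  1.121e+02] F [-7.4  0.   4.8] w0.0176 g8.0
1.31 (np.float64(0.1008), np.float64(1.292))
t14.1 [0.5278 0.0534 0.0678] [-179.7   -0.2  112.1] F [-9.7 -0.6  6.9] w0.0176 g8.0
1.34 (np.float64(0.101), np.float64(1.316))
t14.3 [0.5293 0.0541 0.0678] [-179.5   -0.2  112.1] F [-12.7  -0.2   8.3] w0.0178 g8.0
1.37 (np.float64(0.1012), np.float64(1.332))
t14.6 [0.5304 0.0545 0.0677] [-179.3   -0.3  112.1] F [-17.6  -0.4  11. ] w0.0203 g8.0
1.4 (np.float64(0.1014), np.float64(1.344))
```

Run:
```python
from h import *
import pickle
claw.move_gripper(.06)
e=arm.state()['ee_pos']; arm.servo_line([e[0],e[1],.22],max_speed=.25); st()
np.set_printoptions(precision=4,suppress=True)
for f in ['c0.pkl','c2.pkl']:
  d=pickle.load(open(f,'rb'))
  for n,(x0,y0,x1,y1) in {'scene':(212,224,248,262),'top':(358,188,392,222)}.items():
    c=d[n]; g=c['frame'][y0:y1,x0:x1]
    hsv=cv2.cvtColor(g,cv2.COLOR_BGR2HSV); print(f,n,hsv.reshape(-1,3).max(0),end=' ')
    sat=hsv[...,1].astype(int); m=((hsv[...,2]>120)&(sat<42)).astype(np.uint8)
    k,l,s,ct=cv2.connectedComponentsWithStats(m); i=1+s[1:,4].argmax()
    (u,v),r=cv2.minEnclosingCircle(np.argwhere(l==i)[:,::-1].astype(np.float32))
    print(s[i],'enc',u+x0,v+y0,r,'cen',ct[i]+[x0,y0], plane(c,u+x0,v+y0,.1245 if n=='top' else .14))
```

```text
t16.1 [0.5362 0.0544 0.2184] [-179.9   -0.   112.1] F [-0.4 -0.9 -0.8] w0.0597 g0.0
c0.pkl scene [174 124 231] [  4   3  30  30 582] enc 230.00758934020996 242.147554397583 15.181129455566406 cen [230.6186 241.4038] [ 0.5908 -0.1423  0.14  ]
c0.pkl top [ 26 133 215] [  3   7  24  24 454] enc 372.8454542160034 205.8168830871582 12.44531536102295 cen [372.9163 206.0396] [ 0.5873 -0.1485  0.1245]
c2.pkl scene [174 124 236] [  3   3  29  30 564] enc 228.87823867797852 241.8886013031006 15.16435718536377 cen [229.5869 240.9982] [ 0.5919 -0.1448  0.14  ]
c2.pkl top [ 60 133 221] [  4   6  24  26 450] enc 374.3090190887451 206.09416389465332 12.972152709960938 cen [373.9156 205.7644] [ 0.5865 -0.1525  0.1245]
```

Run:
```python
from h import *
import pickle
print(arm.ik([.5875,-.150,.129],[180,0,48]),arm.ik([.5875,-.150,.122],[180,0,108]))
arm.move_ptp([.5875,-.150,.25],[180,0,48]); claw.move_gripper(.094); arm.pause(.2);st()
c=cap('wrist','w.png'); pickle.dump(c,open('w.pkl','wb'))
print({k:v for k,v in c.items() if k!='frame'})
```

```text
[-1.96788463e+01  1.36183181e+01  7.73741268e+01 -2.54444375e-14
  8.90075551e+01  2.23211537e+01] [-19.67884633  13.81572859  77.94104472   0.          88.24322669
 -37.67884633]
t17.9 [ 0.5875 -0.1501  0.25  ] [-180.   -0.   48.] F [-0.8  0.5  0.3] w0.0940 g0.0
{'fx': 371.64829954431775, 'fy': 371.64829954431775, 'cx': 313.3654681922328, 'cy': 245.63610721318764, 'origin': array([ 0.63529731, -0.09685217,  0.4306899 ]), 'attitude': array([ 1.65774697e+02, -1.42067060e-02, -4.19794547e+01])}
```

View pics/w.png

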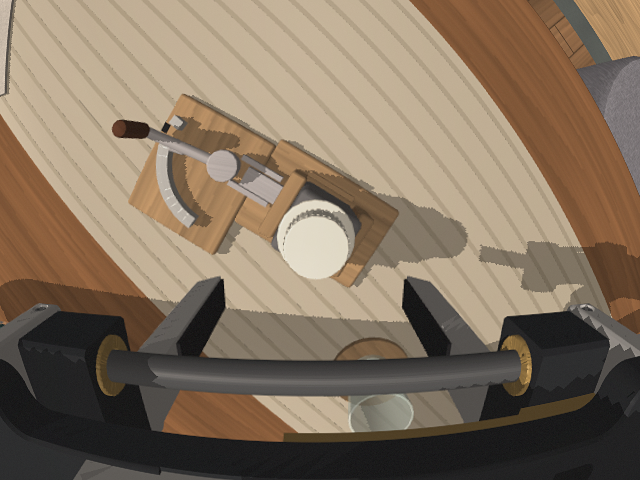

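The wrist view shows the lever sitting in its notch between the quadrant end and the block. The cap top circle is centred at about (316,246). I'll cast that ray.

Run:
```python
from h import *
import pickle
c=pickle.load(open('w.pkl','rb')); rot=R.from_euler('xyz',c['attitude'],degrees=True)
def wr(u,v,z):
    p=np.array([u-c['cx'],v-c['cy']]); r=np.hypot(*p); th=r/c['fx']
    d=rot.apply(np.r_[p/r*np.sin(th),np.cos(th)]); return c['origin']+d*(z-c['origin'][2])/d[2]
g=cv2.GaussianBlur(cv2.cvtColor(c['frame'],cv2.COLOR_BGR2GRAY),(3,3),0)
m=(g[195:285,265:365]>200).astype(np.uint8); k,l,s,ct=cv2.connectedComponentsWithStats(m); i=1+s[1:,4].argmax()
print(s[i],ct[i]+[265,195])
for p in [(316,246),(312,250),tuple(ct[i]+[265,195])]: print(p,wr(*p,.1595))
```

```text
[  13    6   70   78 3733] [312.5261184  242.46423788]
(316, 246) [ 0.59064907 -0.14954121  0.1595    ]
(312, 250) [ 0.58632351 -0.14984142  0.1595    ]
(np.float64(312.5261184034289), np.float64(242.464237878382)) [ 0.59053892 -0.14575515  0.1595    ]
```

Run:
```python
from h import *
X,Y=.589,-.150
print(arm.servo_line([X,Y,.1295],[180,0,48],max_speed=.12,contact_N=6)); st()
claw.move_gripper(.03,force=30); st()
arm.servo_line([X,Y,.1195],max_speed=.03); st()
if arm.state()['force'][2]>7:
  for y in range(58,105,10):
    arm.move_ptp([X,Y,.1195],[180,0,y]); st()
  arm.move_ptp([X,Y,.1195],[180,0,105]); arm.pause(.2); st(); print(arm.state()['wrist_torque'])
```

```text
False
t19.1 [ 0.5897 -0.1502  0.1307] [179.9  -0.   48. ] F [ 0.4 -0.6 -0.3] w0.0936 g0.0
t19.8 [ 0.5895 -0.1504  0.1295] [179.9  -0.   48. ] F [ 2.4 -1.6 -0.8] w0.0492 g30.0
t20.3 [ 0.5897 -0.1505  0.1229] [ 1.798e+02 -1.000e-01  4.800e+01] F [-1.7 -0.9  9.4] w0.0497 g30.0
t20.6 [ 0.5901 -0.1504  0.123 ] [ 1.797e+02 -1.000e-01  5.800e+01] F [-0.9 -1.3  8.3] w0.0493 g30.0
t20.9 [ 0.5902 -0.1503  0.123 ] [179.7  -0.   68. ] F [ 0.3 -0.   9.3] w0.0493 g30.0
t21.2 [ 0.5903 -0.1502  0.123 ] [179.7   0.   78. ] F [-0.2 -0.1  9.1] w0.0494 g30.0
t21.5 [ 0.5904 -0.1502  0.1231] [1.797e+02 1.000e-01 8.800e+01] F [-0.2  0.   9.5] w0.0496 g30.0
t21.8 [ 0.5904 -0.1501  0.1231] [1.797e+02 1.000e-01 9.800e+01] F [0.  0.7 9.5] w0.0496 g30.0
t22.2 [ 0.5904 -0.1501  0.1231] [1.797e+02 1.000e-01 1.050e+02] F [ 0.1  0.7 10. ] w0.0500 g30.0
[0.06682202 0.10337214 0.08349684]
```

Run:
```python
from h import *
X,Y=.589,-.150
for z in [.131,.136]:
    arm.servo_line([X,Y,z],max_speed=.03); st()
if arm.state()['force'][2]>-8:
    arm.servo_line([X,Y,.160],max_speed=.05); st()
    arm.servo_line([X,Y,.225],max_speed=.08); arm.pause(.3); st()
    c=cap('scene','s9.png')
    cv2.imwrite('pics/s9c.png',cv2.resize(c['frame'][170:320,180:350],None,fx=4,fy=4))
```

```text
t22.8 [ 0.5893 -0.1499  0.131 ] [180.   0. 105.] F [2.5 0.1 3.5] w0.0497 g30.0
t23.1 [ 0.5882 -0.1499  0.1351] [-1.799e+02 -1.000e-01  1.050e+02] F [ 0.6 -1.7  0.5] w0.0496 g30.0
t23.7 [ 0.589  -0.15    0.1602] [180.   0. 105.] F [-0.   1.2 -0.8] w0.0499 g30.0
t25.0 [ 0.5888 -0.15    0.2245] [-180.   -0.  105.] F [ 0.2 -0.7 -0.5] w0.0499 g30.0
```

View pics/s9c.png

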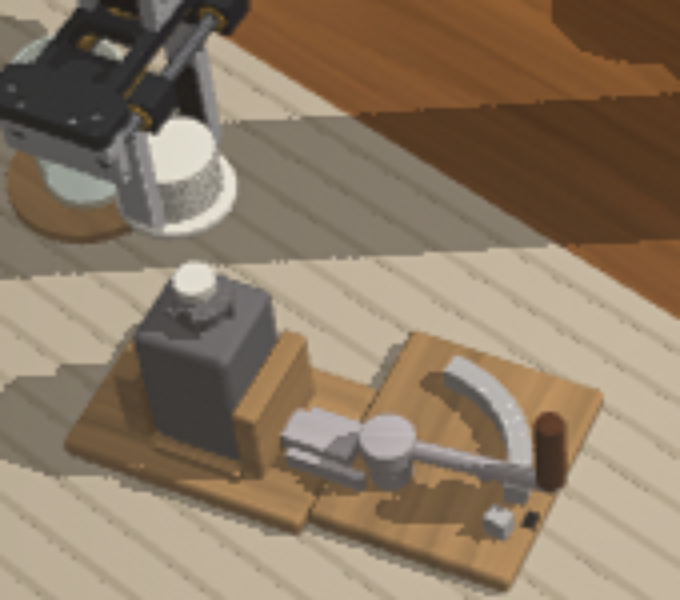

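The cap (180,180) is held level in the fingers above the open bottle (mouth at (195,280)). The bottle is upright and the lever is in its notch, so I'm handing in.

```bash
python3 -c "
from h import *
print(workorder.sign_off()); st()"
```

```text
the job is handed in; nothing more can be done
None
the job is handed in; nothing more can be done
```

The job is handed in at about 25 s of the 54 s allowed: the lever is in its notch, and the gripper holds the cap level about 8 cm above the mouth of the upright bottle; the hand-in gave no verdict.

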